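# Pin back the sprung idler arm of the grinder's belt drive

## Task

The grinder's drive needs a new belt, so hold its sprung idler arm back: draw the stop pin from its parking boss, push the red arm to the left with the pin's shank, against the spring, until its pointer comes to the red line of the scale, and let the pin down into the red-ringed hole, fully home, so that the arm rests against it when you let go. The scale plate sits a few millimetres off its nominal place, so feel for the hole: never force the pin, do not let the arm fly back, and leave the things around undisturbed.

Things in the scene. Friction and masses are not known exactly. Their poses are not given: they have to be found in the camera images.
- drive_unit: Belt drive of the chocolate grinder, fixed, guard and belt off: white housing 124 (x) x 236 (y) mm, aluminium deck 45 mm up. Origin: centre of the underside; x to the back, y to the left. At left two toothed pulleys (tops 91 mm up, spindle at (24, 80) mm 104 mm up), at right back a grey junction cover (65 mm up), 10 mm guard pillars at the corners, red sprung idler arm in the middle.
- park_hole (a point): Mouth of the hole in the black parking boss at the drive unit's right front, at (-34, -88, 63) mm in its frame: 9.4 mm across, 18 mm deep to the deck. The stop pin starts upright in it and pulls straight up.
- stop_pin: Loose stop pin, 70 to 120 g, 81 mm long. Origin: centre of its foot (tip), z up along it. Steel shank 8 mm across up to 42 mm from the tip (last 1 mm chamfered), collar 21 mm across from 42 to 45 mm, round black knob with a red band, 19 mm across, from 45 to 81 mm.
- pin_mid (a point): Half-way up the stop pin on its axis, 40.5 mm above its tip; z axis up along the pin. The middle of the knob, where it is gripped, is 22.5 mm above this point.
- idler_angle (a joint): Angle of the sprung idler arm, rad: 0 at its rest stop (pointing 0.45 rad to the right of the drive unit's -x), growing to 1.0 as it is pushed to the left (clockwise from above). A spring drives it back to 0: at the hole row it resists with about 2.6 N at rest, 4.5 N at the red line, 5.6 N at the end. Let go, it flies back.
- pivot_axis (a point): Point on the idler arm's vertical pivot axis, at the height of the scale plate's top (63 mm above the worktop), at (42, -5, 63) mm in the drive unit's frame, axes parallel to it. The row of holes lies on a 75 mm radius about it.
- idler_arm: Red sprung idler arm, its blade 14 mm wide, straight flanks, reaching 81 mm from the pivot, from 3 to 12 mm above the scale plate; its steel pointer reaches to 86 mm. A roller on it, 36 mm from the pivot, stands 31 mm above the plate. Origin on the pivot axis 65 mm above the worktop; the blade points along its own -x.
- red_hole (a point): NOMINAL mouth centre of the red-ringed hole, 63 mm above the worktop, 0.053 rad to the left of the drive unit's -x, seen from the pivot. Hole 9.4 mm across, 18 mm deep to the deck, 0.8 mm chamfer. The true hole lies up to 7.5 mm to either side along the 75 mm circle, unmeasured (see scale_lines): find it by sight or feel.
- scale_lines (a point): Nominal middle of the scale, on top of the aluminium scale plate (38 x 112 x 18 mm): lines every 0.045 rad; three holes 0.27 rad (20 mm) apart, the middle one ringed red. Its slotted screws let the plate sit turned about the pivot by up to 0.1 rad; it holds firm. With the pin in a hole and the arm against the pin's left side, the pointer is at that hole's long line.
- plate_top (a point): Point on the scale plate's top, 63 mm above the worktop, at its right front corner. With the pin in the red-ringed hole and the arm resting on it, joint idler_angle reads 0.65, give or take the plate's 0.1. Pin down: tip 45 mm above the worktop. More than 40 N between the pin and the drive unit (its deck, plate, boss, arm) counts as forcing.
- mug: Bystander: white mug, 86 x 120 x 101 mm; origin at the centre of its underside.
- sugar_caddy: Bystander: black caddy of sugar sachets, 65 x 150 x 68 mm; origin at the centre of its underside.
- tin: Bystander: white lidded tin with a wooden lid, 102 mm across, 130 mm high; origin at the centre of its underside.
- brush: Bystander: grey hand brush, 30 x 85 x 55 mm; origin at the centre of its underside.
- sweet_gold: Bystander: gold foil wrapped sweet, 45 x 71 x 32 mm; origin at the centre of its underside.
- sweet_blue: Bystander: blue foil wrapped sweet, 46 x 67 x 32 mm; origin at the centre of its underside.
- shaker: Bystander: steel shaker with a black top, 65 mm across, 103 mm high; origin at the centre of its underside.
- timer: Bystander: cream kitchen timer with a black dial, 59 x 75 x 62 mm; origin at the centre of its underside.
- driver: Bystander: screwdriver lying on the worktop, about 0.2 m long; origin at the centre of its underside.

How it is judged:
On the way, in this order (a step that is already met when the one before it is completed fails the run):
1. the stop pin is drawn clear of its parking boss (z of stop_pin in the frame of drive_unit above 0.0645 m), for 0.1 s.
2. the pin has pushed the idler arm back to near the red line and bears on it (value of joint idler_angle above 0.5 rad and contact force between idler_arm and stop_pin above 1 N), for 0.2 s.
At the end, for the whole second after the job is handed in: The stop pin stands in the red-ringed hole, within 5 mm of fully home, tilted less than 0.25 rad and within 10 mm of the nominal hole; the idler arm rests against it with more than 1 N at a reading of 0.51 to 0.79 rad; all at rest (z of stop_pin in the frame of drive_unit below 0.05 m and horizontal distance between stop_pin and red_hole below 0.01 m and angle between stop_pin's own z axis and vertical below 0.25 rad and value of joint idler_angle between 0.51 and 0.79 rad and contact force between idler_arm and stop_pin above 1 N and linear speed of stop_pin below 0.02 m/s and velocity of joint idler_angle between -0.05 and 0.05 rad/s); the robot touches nothing.
It fails at once if the pin is forced: more than 40 N between the pin and the drive unit with its plate and arm (contact force between stop_pin and drive_unit above 40 N).
It fails at once if the idler arm flies back, faster than 4 rad/s (velocity of joint idler_angle below -4 rad/s).
It fails at once if a thing around the work (mug, caddy, tin, brush, sweets, shaker, timer, screwdriver) is moved by more than 20 mm (distance of any of mug, sugar_caddy, tin, brush, sweet_gold, sweet_blue, shaker, timer, driver from where it was at the start of the episode above 0.02 m).
It also fails if it takes over 58 s, if anything falls off the work surface, if the arm or the gripper's body presses on something with over 40 N, if the wrist force passes 120 N, or if a joint passes its speed limit or range.

## Robot

A 6-joint arm with a two-finger parallel gripper is mounted at the origin on a cart in front of the work surface, level with it; the furniture and walls round the work are solid. World frame = base frame: x ahead of the robot, y to its left, z up, the work surface at z = 0. Lengths are in m, angles in rad, forces in N, time in s.
With the tool pointing down it reaches from about 0.35 to 0.975 m from the base axis. Payload 4.9 kg.
Tool frame: the origin (TCP) lies on the centre line of the jaws, within the pads' length; the fingertips stand manip.tcp_to_tips ahead of it and the grasp point (between the pads) lies 11 mm behind it (manip.tcp_to_tips is the distance from the TCP to the fingertips, in m); x points along the fingers, y is the direction in which the jaws open and shut, and the axes are right-handed (so a half turn about x gives the same grasp; the last joint's range is limited). The gripper opens to 85 mm and grips with 20 to 120 N. Pads are 22 mm wide; open, the fingers measure 114 mm over their backs; the gripper's body (76 mm by 85 mm) begins 54 mm behind the grasp point. The pads swing forward as they close: fully open they stand 13 mm farther back than shut.
Start: joints at [1.114, 0.053, 1.613, -0, 1.476, -0.119], TCP at [0.207, 0.59, 0.239] pointing down, gripper open.
Joint ranges: [-3.01, 3.01], [-1.01, 2.22], [0.06, 2.58], [-1.02, 4.17], [0.09, 2.62], [-3.14, 3.14]. Speed limits (rad/s): [2.57, 2.57, 3.14, 3.14, 3.14, 3.14].

## Interface

Orientations are given as a unit quaternion [w, x, y, z].
In Python, from plant import status, imaging, workorder, manip gives the robot as it stands.
- The arm moves only by the tool carry_out, never from a script. Its argument "moves" is one flat list of numbers, 5 for each row, row after row: the opening, from 0 (shut) to 1 (fully open), then the shift along the tool's x, y, z in cm, then the turn about the tool's x in rad. In form: [claw, tx, ty, tz, twist, claw, tx, ty, tz, twist, ...]. A call has 1 to 12 rows; each row is the pose to reach, as a shift and turn from the pose commanded when the call began, along the tool's axes at that moment; what a row does not reach only later rows make up. A row lasts 1/12 s, in which the tool goes at most 41.7 mm and 7.16 degrees, less where a joint would pass 70% of its speed; a pose out of reach is approached as far as the arm can. A call with a gripper value outside its range is refused whole. The fingers move at their own pace and stop on an object; the grip force is fixed at half the most. Time passes only in rows, so rows that repeat a pose let the fingers close. It gives the time, the measured TCP pose, the force and the opening at its end, in the units of the state.
- status.state(): the state, without advancing time (a new reading comes with each control period).
- imaging.grab_frame(name): name is "side" or "top"; returns the picture (420x560x3 uint8, red, green, blue); there is no depth.
- imaging.camera_info(name): a dict with "K" (3x3 intrinsics, pixels), "dist" ([k1, k2, p1, p2, k3] as OpenCV has them; the pictures are not rectified), "R" (3x3) and "t" (3): a world point X has camera coordinates R X + t. Camera axes: x right, y down, z forward; pixel columns grow to the right and rows downward; lengths in m; the calibration is good to about 2 mm. A picture is of the moment at which its call begins. camera_info takes no time and is no camera call.
- workorder.job_done(): hands the job in, once; it reports no verdict.
The state is a dict: "time": time; "joint_pos": joint angles; "joint_vel": joint speeds; "joint_efforts": joint torques, N m; "tool_pos": TCP position; "tool_rot": TCP orientation; "contact_force": force on the tool from outside, world axes, zero at the start; "ft_torque": the same for the moment, N m; "gripper_width": opening from 0.0 (shut) to 1.0 (fully open).
Only numpy, scipy, OpenCV 4.12 (cv2) and the standard library are available. Lean on these libraries where they do the work, as an engineer would, in place of code of your own. Each camera call takes 0.05 s, during which the arm holds its last target.

## Working session

There is one attempt and no reset: what is moved stays moved. The work goes in short steps, Python scripts to look and compute and a tool call to move; the robot and the scene stay as the last step left them, time stands still between calls to the robot, and variables do not carry over. Pictures are saved under pics/ and viewed, and the job is handed in when it is done.

Besides the shell and the picture viewer there is one more tool, called after ">>>" as name(argument=value, ...), one argument or row to a line, values as JSON. carry_out: Moves the arm, as the interface text tells. Its arguments: {"type":"object","properties":{"moves":{"type":"array","items":{"type":"number"}}},"required":["moves"]}

```bash
mkdir -p pics; ls; python3 - <<'E'
from plant import status, imaging, workorder, manip
import cv2
print(status.state()); print(manip.tcp_to_tips)
for n in("side","top"):
    im=imaging.grab_frame(n); cv2.imwrite(f"pics/{n}0.png",im[:,:,::-1]); print(n,imaging.camera_info(n))
E
```

```text
pics
{'time': 0.0, 'joint_pos': array([ 1.11399294e+00,  5.33678372e-02,  1.61428816e+00,  3.18461848e-05,
        1.47596516e+00, -1.19043904e-01]), 'joint_vel': array([ 0.00021705,  0.00030369,  0.0007164 , -0.00046482,  0.00066412,
       -0.00071549]), 'joint_efforts': array([-5.26098611e-04, -3.93680227e+01, -3.70180964e+01, -1.71933652e-04,
        6.87126463e-03,  1.80345999e-06]), 'tool_pos': array([0.20686228, 0.58914437, 0.23805966]), 'tool_rot': array([ 0.69683231,  0.11816571,  0.69726111, -0.11953467]), 'contact_force': array([-0.53117248, -0.81177617, -0.47239626]), 'ft_torque': array([ 0.06166508,  0.01577807, -0.03901196]), 'gripper_width': 1.002916536124568}
0.008
side {'K': array([[459.0556749 ,   0.        , 271.28161561],
       [  0.        , 459.0556749 , 210.5298766 ],
       [  0.        ,   0.        ,   1.        ]]), 'dist': array([-0.10987903,  0.        ,  0.        ,  0.        ,  0.        ]), 'R': array([[-0.91812204, -0.39600429,  0.01524874],
       [-0.27731802,  0.61451278, -0.73855857],
       [ 0.28310181, -0.68231565, -0.67401685]]), 't': array([0.48392574, 0.28815686, 1.17663518])}
top {'K': array([[409.2866326 ,   0.        , 282.63415116],
       [  0.        , 409.2866326 , 208.44897348],
       [  0.        ,   0.        ,   1.        ]]), 'dist': array([-0.02014861,  0.        ,  0.        ,  0.        ,  0.        ]), 'R': array([[ 2.45723333e-02, -9.99697725e-01, -8.12400657e-04],
       [-9.98013472e-01, -2.44837617e-02, -5.80487234e-02],
       [ 5.80112861e-02,  2.23717938e-03, -9.98313421e-01]]), 't': array([-0.14323847,  0.54179228,  1.61181335])}
```

View pics/side0.png

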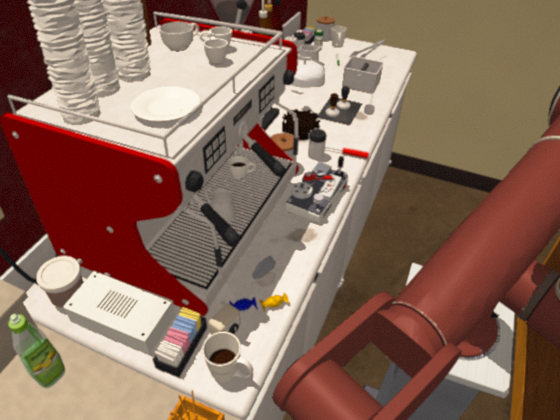

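View pics/top0.png

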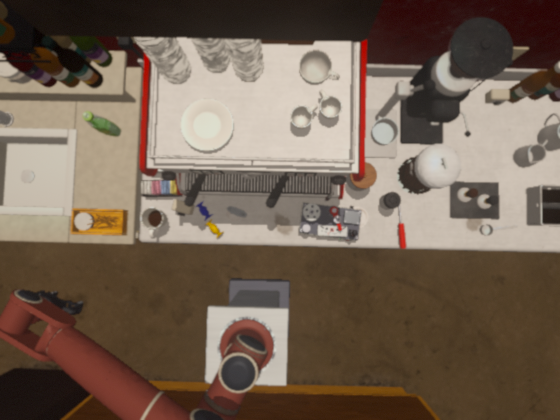

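The side view shows the drive unit at about (317,190) and the top view at about (330,222). I'll enlarge both.

```bash
python3 - <<'E'
import cv2
a=cv2.imread('pics/top0.png')[195:250,290:370]; cv2.imwrite('pics/topc0.png',cv2.resize(a,None,fx=10,fy=10,interpolation=cv2.INTER_CUBIC))
a=cv2.imread('pics/side0.png')[155:230,275:365]; cv2.imwrite('pics/sidec0.png',cv2.resize(a,None,fx=8,fy=8,interpolation=cv2.INTER_CUBIC))
E
```

```text
(no output)
```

View pics/topc0.png

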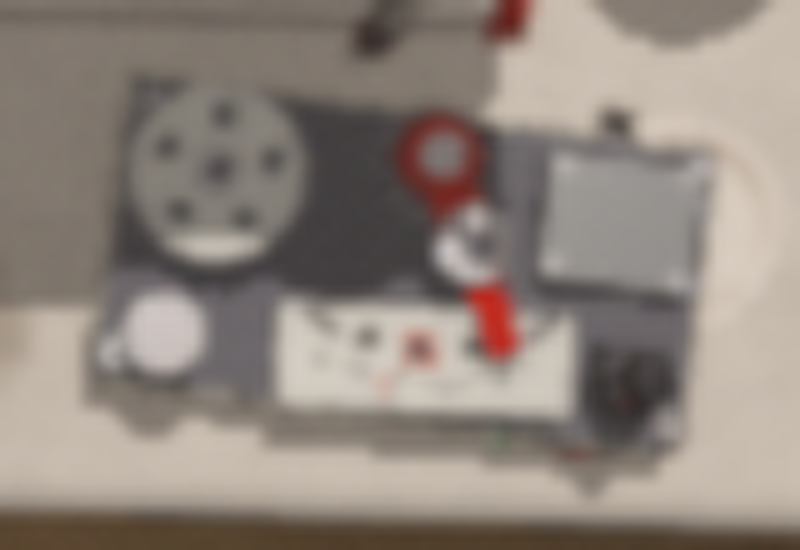

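View pics/sidec0.png

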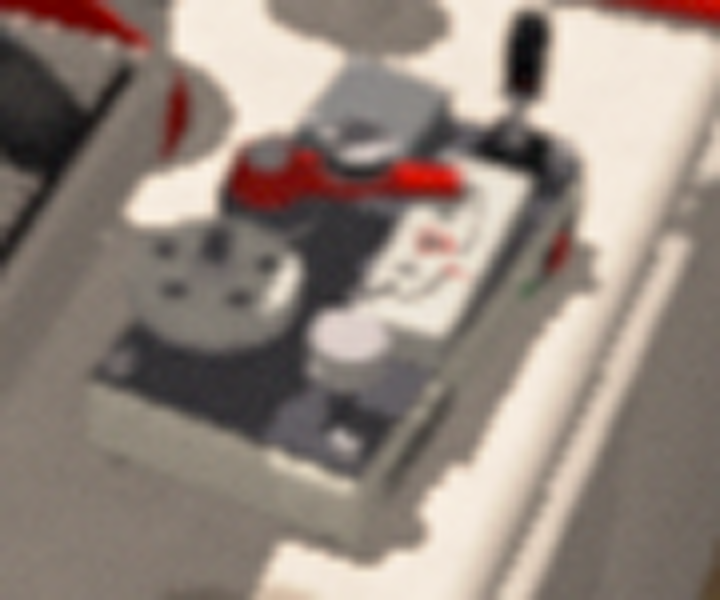

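```bash
cat > h.py <<'E'
import numpy as np, cv2
from plant import status, imaging, manip
C={n:imaging.camera_info(n) for n in("side","top")}
def ray(n,uv):
    c=C[n]; p=cv2.undistortPoints(np.array([[uv]],float),c['K'],c['dist'])[0,0]
    d=c['R'].T@np.array([p[0],p[1],1]); o=-c['R'].T@c['t']; return o,d/np.linalg.norm(d)
def plane(n,uv,z):
    o,d=ray(n,uv); return o+d*(z-o[2])/d[2]
def tri(us,ut):
    o1,d1=ray('side',us);o2,d2=ray('top',ut)
    s=np.linalg.lstsq(np.stack([d1,-d2],1),o2-o1,rcond=None)[0]
    a=o1+s[0]*d1;b=o2+s[1]*d2; return (a+b)/2,np.linalg.norm(a-b)
def proj(n,X):
    c=C[n]; return cv2.projectPoints(np.array([X],float),cv2.Rodrigues(c['R'])[0],c['t'],c['K'],c['dist'])[0][0,0]
T=lambda x,y:((x+.5)/10-.5+290,(y+.5)/10-.5+195)
S=lambda x,y:((x+.5)/8-.5+275,(y+.5)/8-.5+155)
E
python3 - <<'E'
from h import *
np.set_printoptions(precision=4,suppress=True)
st=cv2.imread('pics/top0.png').astype(float); ss=cv2.imread('pics/side0.png').astype(float)
def redc(im,x0,x1,y0,y1,thr=25):
    s=im[y0:y1,x0:x1]; r=s[...,2]-s[...,:2].max(2); w=np.where(r>thr,r,0)
    Y,X=np.mgrid[y0:y1,x0:x1]; return ((w*X).sum()/w.sum(),(w*Y).sum()/w.sum()),np.round(w).astype(int)
rt,w=redc(st,328,337,226,233); print(rt);print(w)
rs,w=redc(ss,325,334,181,189); print(rs);print(w)
print('ring',plane('top',rt,.063),plane('side',rs,.063),tri(rs,rt))
print('pulley',plane('top',T(218,170),.104),plane('side',S(216,240),.104), tri(S(216,240),T(218,170)))
print('pivot',plane('top',T(443,155),.08),tri(S(270,152),T(443,155)))
print('knobtop',plane('top',T(630,375),.126),plane('side',S(530,14),.126),plane('side',S(523,100),.09))
for p in [(280,297),(578,310),(575,418),(272,405)]: print('plate',plane('top',T(*p),.063))
for p in [(135,80),(712,152),(685,452)]: print('deck',plane('top',T(*p),.045))
E
```

```text
(np.float64(331.4632653061224), np.float64(229.565306122449))
[[ 0  0  0  0  0  0  0  0  0]
 [ 0  0  0  0  0  0  0  0  0]
 [ 0  0 28 38 37  0  0  0  0]
 [ 0  0 27 37 36 29  0  0  0]
 [ 0  0 29 33 38 36  0  0  0]
 [ 0  0 27 29 35 31  0  0  0]
 [ 0  0  0  0  0  0  0  0  0]]
(np.float64(329.3226632522407), np.float64(185.24327784891165))
[[ 0  0  0  0  0  0  0  0  0]
 [ 0  0  0  0  0  0  0  0  0]
 [ 0  0  0 36 31  0  0  0  0]
 [ 0  0 36 39 39 46 34  0  0]
 [ 0  0 36 33 33 56 56  0  0]
 [ 0  0 36 42 36 43 43  0  0]
 [ 0  0  0  0  0  0  0  0  0]
 [ 0  0  0  0  0 33 45 28  0]]
ring [ 0.4656 -0.3199  0.063 ] [ 0.4609 -0.3183  0.063 ] (array([ 0.4636, -0.3207,  0.0605]), np.float64(0.004123824775493651))
pulley [ 0.531  -0.2383  0.104 ] [ 0.5287 -0.2359  0.104 ] (array([ 0.5304, -0.2387,  0.1015]), np.float64(0.0015659699321992078))
pivot [ 0.5401 -0.3257  0.08  ] (array([ 0.5388, -0.3261,  0.0803]), np.float64(0.002713077136130168))
knobtop [ 0.4577 -0.3906  0.126 ] [ 0.4545 -0.4006  0.126 ] [ 0.4504 -0.391   0.09  ]
plate [ 0.4847 -0.266   0.063 ]
plate [ 0.4825 -0.3809  0.063 ]
plate [ 0.441  -0.3804  0.063 ]
plate [ 0.4431 -0.2637  0.063 ]
deck [ 0.5685 -0.2092  0.045 ]
deck [ 0.5458 -0.4351  0.045 ]
deck [ 0.4287 -0.4262  0.045 ]
```

```bash
cat >> h.py <<'E'
from scipy.spatial.transform import Rotation as Ro
def Rq(q): return Ro.from_quat([q[1],q[2],q[3],q[0]]).as_matrix()
PIV=np.array([.5395,-.3258]); YAW=-.100
def D(x,y,z):
    c,s=np.cos(YAW),np.sin(YAW); dx,dy=x/1e3-.042,y/1e3+.005
    return np.array([PIV[0]+c*dx-s*dy,PIV[1]+s*dx+c*dy,z/1e3])
E
python3 - <<'E'
from h import *
np.set_printoptions(precision=4,suppress=True)
st=status.state(); print(Rq(st['tool_rot']))
a=-.02
pts={'park':D(-34,-88,63),'knob':D(-34,-88,126),'col':D(-34,-88,88),'piv':D(42,-5,85),'sp':D(24,80,104),'hole':D(42-75*np.cos(a),-5+75*np.sin(a),63),'nom':D(42-75*np.cos(.053),-5+75*np.sin(.053),63)}
for k,(x,y) in enumerate([(62,118),(62,-118),(-62,-118),(-62,118)]): pts['c%d'%k]=D(x,y,45)
for k,v in pts.items(): print(k,v)
for n,f,o in(('top',10,(290,195)),('side',8,(275,155))):
    im=cv2.imread(f'pics/{n}c0.png')
    for k,v in pts.items():
        u=(proj(n,v)-o+.5)*f-.5; cv2.drawMarker(im,tuple(int(round(q)) for q in u),(255,0,255),1,14,1); cv2.putText(im,k,tuple(int(q)+5 for q in u),0,.4,(0,200,0),1)
    cv2.imwrite(f'pics/{n}ov.png',im)
E
```

```text
[[-0.0009  0.3314  0.9435]
 [-0.0017  0.9435 -0.3314]
 [-1.     -0.0019 -0.0002]]
park [ 0.4556 -0.4008  0.063 ]
knob [ 0.4556 -0.4008  0.126 ]
col [ 0.4556 -0.4008  0.088 ]
piv [ 0.5395 -0.3258  0.085 ]
sp [ 0.5301 -0.2394  0.104 ]
hole [ 0.4647 -0.3198  0.063 ]
nom [ 0.4654 -0.3144  0.063 ]
c0 [ 0.5717 -0.2054  0.045 ]
c1 [ 0.5481 -0.4402  0.045 ]
c2 [ 0.4247 -0.4279  0.045 ]
c3 [ 0.4483 -0.193   0.045 ]
```

View pics/topov.png

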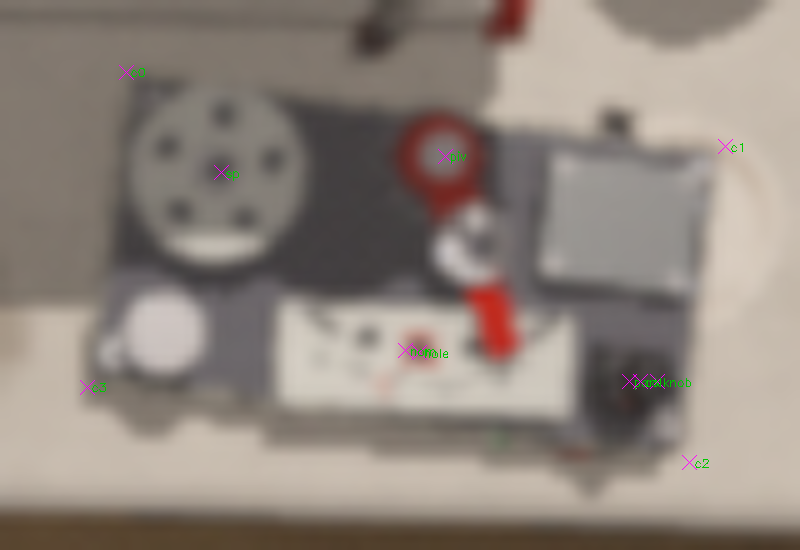

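View pics/sideov.png

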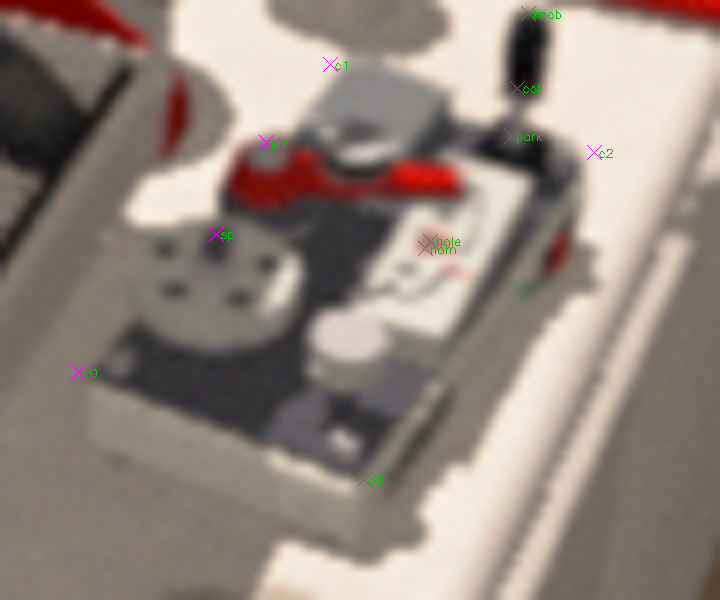

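>>> carry_out(
  moves=[1,0,-39,36,0,1,0,-39,36,0,1,0,-39,36,0,1,0,-39,36,0,1,0,-39,36,0,1,0,-39,36,0,1,0,-39,36,0,1,0,-39,36,0,1,0,-39,36,0,1,0,-39,36,-0.1,1,0,-39,36,-0.2,1,0,-39,36,-0.24],
)

```text
time: 1.1
tool_pos: [0.4023, 0.1364, 0.239]
tool_rot: [0.706, 0.033, 0.706, -0.033]
contact_force: [0.8, -0.0, 0.1]
gripper_width: 1.002
```

```bash
cat > go.py <<'E'
import sys
from h import *
np.set_printoptions(precision=4,suppress=True)
st=status.state(); R=Rq(st['tool_rot'])
print('t',st['time'],'p',st['tool_pos'],'yang',np.degrees(np.arctan2(R[1,1],R[0,1])),'F',st['contact_force'],'w',st['gripper_width'],'T',st['ft_torque'])
for a in sys.argv[1:]:
    g=np.array(eval(a)); print(a,'shift cm',R.T@(g-st['tool_pos'])*100)
E
python3 go.py "(.42,-.2,.238)" "(.4555,-.399,.238)"; python3 -c "
from h import *
print(Rq(status.state()['tool_rot']))"
```

```text
t 1.1 p [0.4023 0.1364 0.239 ] yang 84.65949588922598 F [ 0.8337 -0.0005  0.1269] w 1.00155305820337 T [ 0.     -0.088  -0.0438]
(.42,-.2,.238) shift cm [  0.0897 -33.3261   4.894 ]
(.4555,-.399,.238) shift cm [  0.082  -52.8093  10.2807]
[[ 1.56982259e-04  9.30744636e-02  9.95659138e-01]
 [ 4.14729974e-04  9.95659059e-01 -9.30745215e-02]
 [-9.99999902e-01  4.27540737e-04  1.17700039e-04]]
```

>>> carry_out(
  moves=[1,0,-33,5,0,1,0,-33,5,0,1,0,-33,5,0,1,0,-33,5,0,1,0,-33,5,0,1,0,-33,5,0,1,0,-33,5,0,1,0,-33,5,0,1,0,-51,9,0,1,0,-51,9,0,1,0,-51,9,0,1,0,-51,9,0],
)

```text
time: 2.1
tool_pos: [0.4394, -0.3624, 0.2386]
tool_rot: [0.706, 0.035, 0.706, -0.035]
contact_force: [0.6, 0.4, 0.0]
gripper_width: 1.003
```

>>> carry_out(
  moves=[1,0,0,0,0,1,0,0,0,0],
)

```text
time: 2.27
tool_pos: [0.4393, -0.3619, 0.2378]
tool_rot: [0.705, 0.036, 0.707, -0.035]
contact_force: [0.4, -0.1, -0.6]
gripper_width: 1.001
```

```bash
python3 go.py "(.4555,-.399,.238)"; python3 - <<'E'
from h import *
for n,f,(x,y,w,h) in(('top',7,(280,180,100,80)),('side',7,(270,120,110,85))):
    a=imaging.grab_frame(n)[y:y+h,x:x+w,::-1]; cv2.imwrite(f'pics/{n}1.png',cv2.resize(a,None,fx=f,fy=f,interpolation=cv2.INTER_CUBIC))
E
```

```text
t 2.2667 p [ 0.4393 -0.3619  0.2378] yang 84.23172371264532 F [ 0.4328 -0.0652 -0.5752] w 1.0010568462610043 T [0.0397 0.0103 0.0262]
(.4555,-.399,.238) shift cm [-0.0323 -3.5329  1.9848]
```

View pics/side1.png

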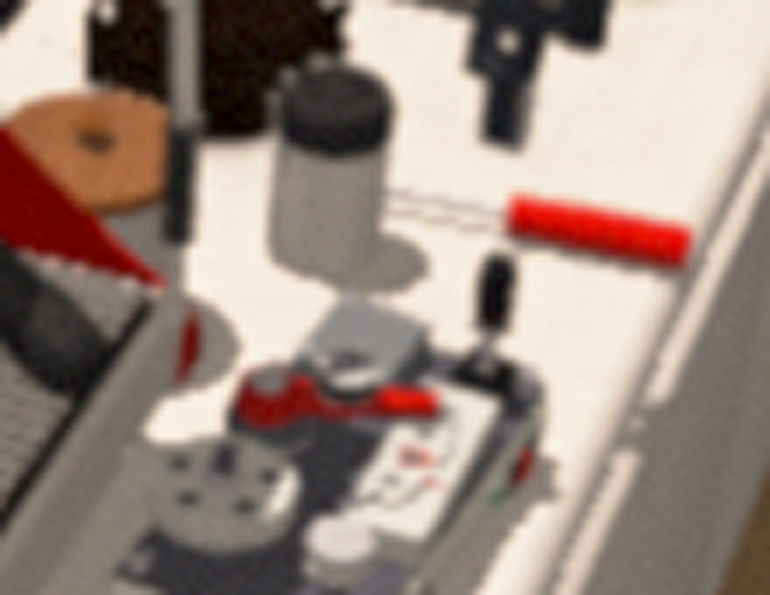

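View pics/top1.png

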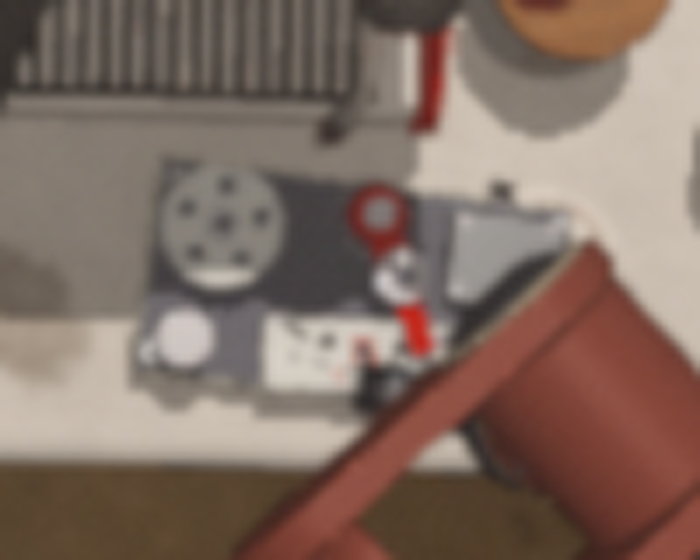

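```bash
python3 - <<'E'
from h import *
print(proj('side',status.state()['tool_pos']),proj('top',status.state()['tool_pos']))
a=imaging.grab_frame('side')[:,:,::-1]; cv2.imwrite('pics/s2.png',a)
E
```

```text
[345.82797833 134.41473978] [349.05889705 237.10468942]
```

View pics/s2.png

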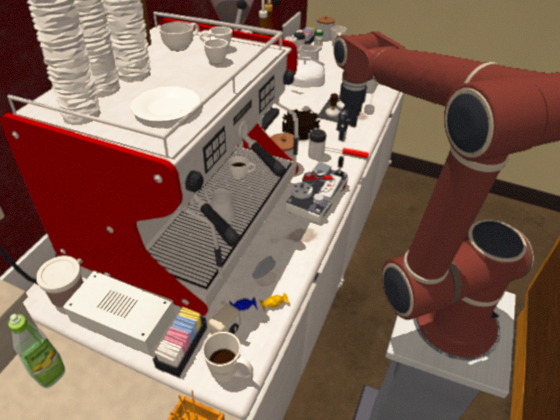

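>>> carry_out(
  moves=[1,0,-3.5,2,0,1,4,-3.5,2,0,1,8,-3.5,2,0,1,9.8,-3.5,2,0,1,9.8,-3.5,2,0,1,9.8,-3.5,2,0],
)

```text
time: 2.92
tool_pos: [0.4563, -0.3955, 0.1408]
tool_rot: [0.706, 0.035, 0.707, -0.034]
contact_force: [0.2, 0.4, 0.5]
gripper_width: 0.997
```

```bash
python3 go.py "(.4555,-.399,.1)"; python3 - <<'E'
from h import *
x,y,w,h=305,110,75,75
a=imaging.grab_frame('side')[y:y+h,x:x+w,::-1]; cv2.imwrite('pics/s3.png',cv2.resize(a,None,fx=8,fy=8,interpolation=cv2.INTER_CUBIC))
a=imaging.grab_frame('top')[180:260,290:390,::-1]; cv2.imwrite('pics/t3.png',cv2.resize(a,None,fx=7,fy=7,interpolation=cv2.INTER_CUBIC))
E
```

```text
t 2.9167 p [ 0.4563 -0.3955  0.1408] yang 84.48460249180953 F [0.1832 0.4458 0.5196] w 0.9971909186163674 T [-0.016  -0.0059 -0.0018]
(.4555,-.399,.1) shift cm [ 4.0777 -0.3628 -0.0356]
```

View pics/s3.png

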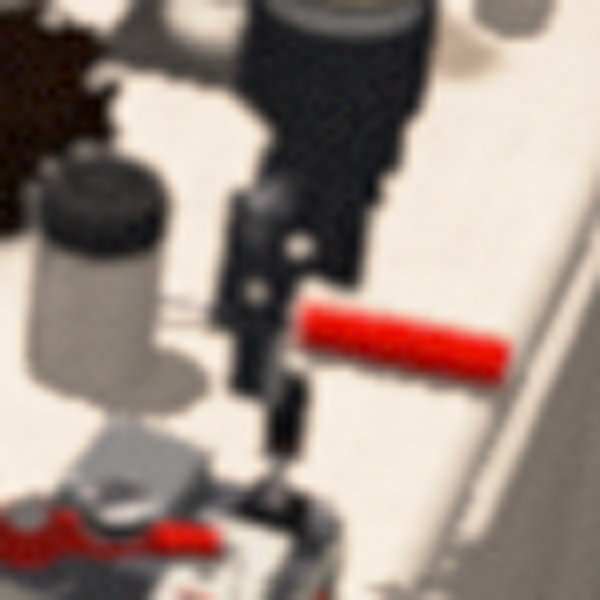

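View pics/t3.png

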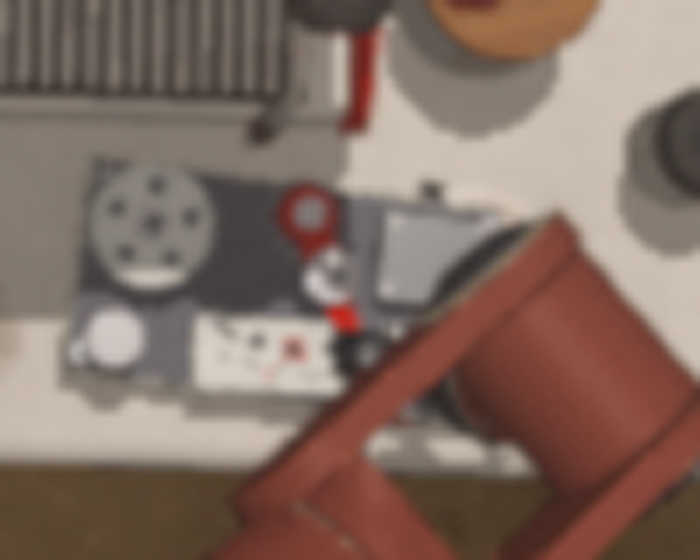

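>>> carry_out(
  moves=[1,2,-0.3,0,0,1,4.1,-0.3,0,0,0.5,4.1,-0.3,0,0,0.4,4.1,-0.3,0,0,0.35,4.1,-0.3,0,0,0.35,4.1,-0.3,0,0,0.35,4.1,-0.3,0,0,0.35,4.1,-0.3,0,0],
)

```text
time: 3.68
tool_pos: [0.4567, -0.4007, 0.1017]
tool_rot: [0.707, 0.034, 0.706, -0.035]
contact_force: [-0.8, -0.3, -0.2]
gripper_width: 0.35
```

```bash
python3 go.py; python3 - <<'E'
from h import *
x,y,w,h=305,110,75,75
a=imaging.grab_frame('side')[y:y+h,x:x+w,::-1]; cv2.imwrite('pics/s4.png',cv2.resize(a,None,fx=8,fy=8,interpolation=cv2.INTER_CUBIC))
a=imaging.grab_frame('top')[195:250,300:370,::-1]; cv2.imwrite('pics/t4.png',cv2.resize(a,None,fx=10,fy=10,interpolation=cv2.INTER_CUBIC))
E
```

```text
t 3.6833 p [ 0.4567 -0.4007  0.1017] yang 84.40154038472569 F [-0.8385 -0.3031 -0.2316] w 0.3499812878236846 T [0.0184 0.0223 0.0255]
```

View pics/s4.png

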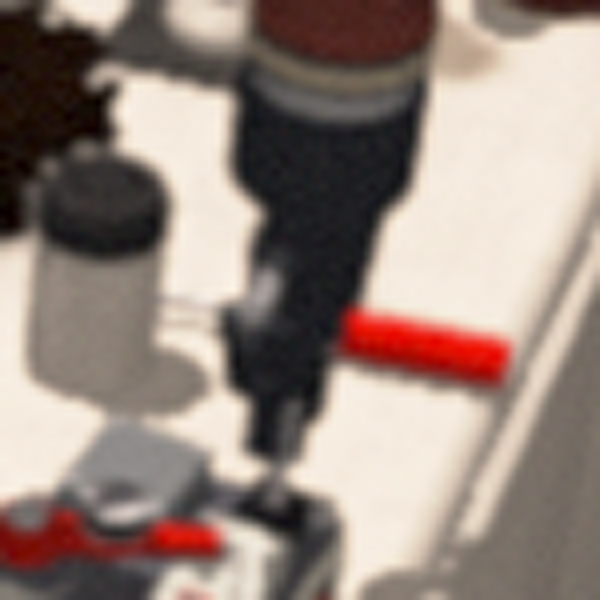

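View pics/t4.png

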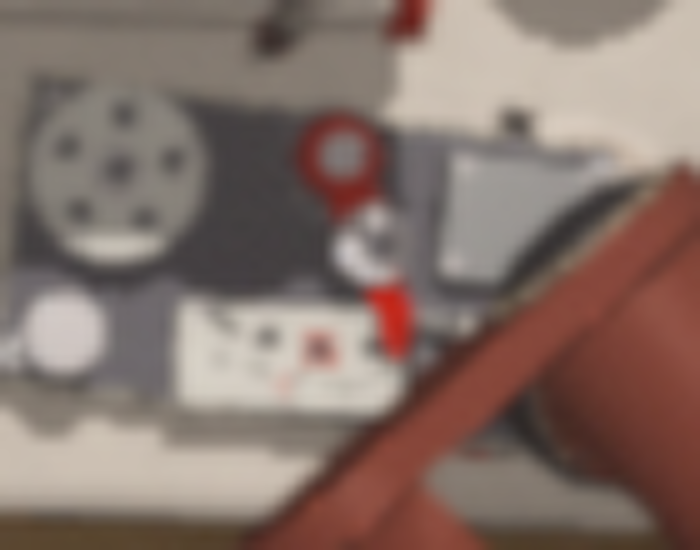

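>>> carry_out(
  moves=[0.31,0,0,0,0,0.29,0,0,0,0,0.28,0,0,0,0,0.28,0,0,0,0],
)

```text
time: 4.12
tool_pos: [0.4561, -0.4001, 0.1002]
tool_rot: [0.706, 0.035, 0.706, -0.035]
contact_force: [0.1, -0.4, -0.2]
gripper_width: 0.276
```

>>> carry_out(
  moves=[0.265,0,0,0,0,0.26,0,0,0,0,0.26,0,0,0,0],
)

```text
time: 4.37
tool_pos: [0.4561, -0.4001, 0.1002]
tool_rot: [0.706, 0.035, 0.706, -0.035]
contact_force: [0.2, -0.3, -0.1]
gripper_width: 0.261
```

Still no contact force, so the pin is centred within about 1.5 mm. I'll keep closing.

>>> carry_out(
  moves=[0.25,0,0,0,0,0.245,0,0,0,0,0.24,0,0,0,0,0.24,0,0,0,0],
)

```text
time: 4.7
tool_pos: [0.4561, -0.4002, 0.1003]
tool_rot: [0.706, 0.035, 0.706, -0.035]
contact_force: [0.1, -0.9, 0.8]
gripper_width: 0.24
```

>>> carry_out(
  moves=[0.23,0,0,0,0,0.225,0,0,0,0,0.22,0,0,0,0,0.22,0,0,0,0],
)

```text
time: 5.03
tool_pos: [0.4561, -0.4001, 0.1003]
tool_rot: [0.706, 0.035, 0.706, -0.034]
contact_force: [1.3, 1.3, 0.4]
gripper_width: 0.221
```

>>> carry_out(
  moves=[0.2,0,0,0,0,0.15,0,0,0,0,0,0,0,0,0,0,0,0,0,0],
)

```text
time: 5.37
tool_pos: [0.4562, -0.4001, 0.1005]
tool_rot: [0.706, 0.035, 0.706, -0.035]
contact_force: [-0.4, 1.6, 1.8]
gripper_width: 0.203
```

>>> carry_out(
  moves=[0,-0.5,0,0,0,0,-1,0,0,0,0,-1.5,0,0,0,0,-2,0,0,0,0,-2.5,0,0,0,0,-2.5,0,0,0,0,-2.5,0,0,0],
)

```text
time: 5.95
tool_pos: [0.4564, -0.4005, 0.126]
tool_rot: [0.707, 0.034, 0.706, -0.035]
contact_force: [0.1, 0.1, -0.9]
gripper_width: 0.206
```

```bash
python3 go.py; python3 - <<'E'
from h import *
x,y,w,h=305,110,75,75
a=imaging.grab_frame('side')[y:y+h,x:x+w,::-1]; cv2.imwrite('pics/s5.png',cv2.resize(a,None,fx=8,fy=8,interpolation=cv2.INTER_CUBIC))
E
```

```text
t 5.95 p [ 0.4564 -0.4005  0.126 ] yang 84.3974919600234 F [ 0.1493  0.0743 -0.917 ] w 0.2058479762807767 T [ 0.072   0.0375 -0.0276]
```

View pics/s5.png

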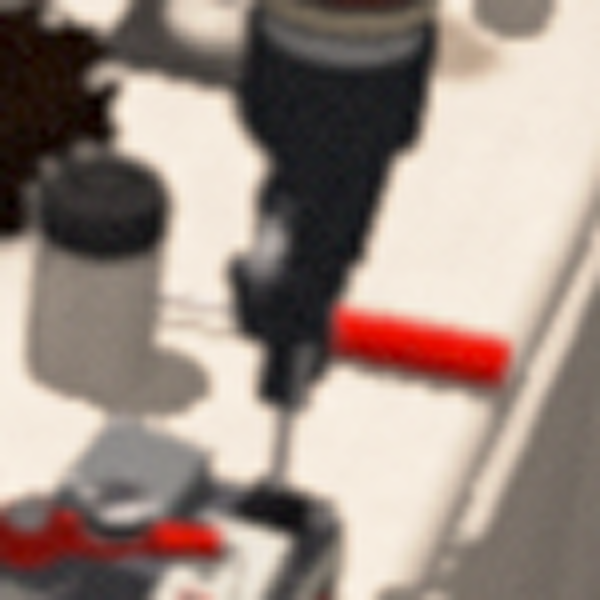

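>>> carry_out(
  moves=[0,0.2,1.2,0.6,0,0,0.2,2.4,1.2,0,0,0.2,3.4,1.7,0,0,0.2,3.6,1.75,0,0,0.2,3.6,1.75,0,0,0.2,3.6,1.75,0],
)

```text
time: 6.5
tool_pos: [0.4773, -0.3656, 0.1233]
tool_rot: [0.706, 0.034, 0.706, -0.034]
contact_force: [-0.2, -0.5, -0.8]
gripper_width: 0.205
```

```bash
python3 go.py; python3 - <<'E'
from h import *
for n,(x,y,w,h) in(('side',(295,110,75,75)),('top',(300,195,75,55))):
    a=imaging.grab_frame(n)[y:y+h,x:x+w,::-1]; cv2.imwrite(f'pics/{n}6.png',cv2.resize(a,None,fx=8,fy=8,interpolation=cv2.INTER_CUBIC))
E
```

```text
t 6.5 p [ 0.4773 -0.3656  0.1233] yang 84.45297765284461 F [-0.1649 -0.5373 -0.8479] w 0.20508240121540564 T [-0.0694 -0.0198 -0.0205]
```

View pics/side6.png

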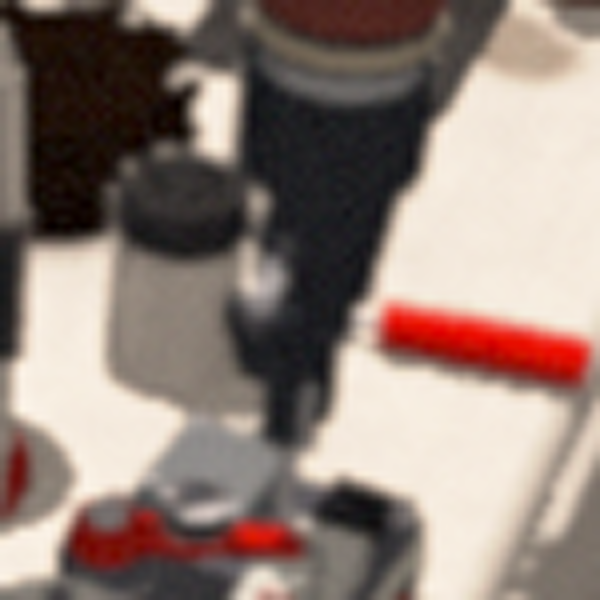

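View pics/top6.png

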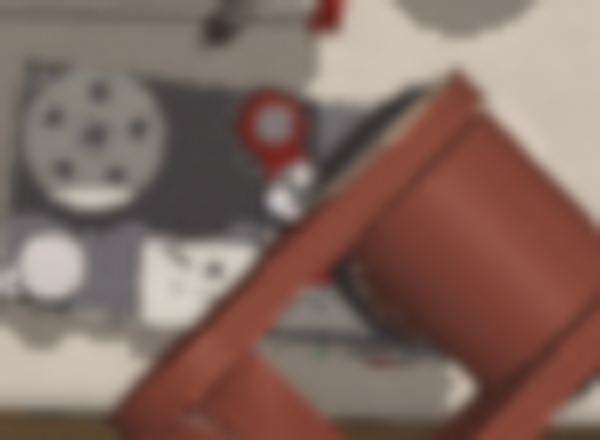

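>>> carry_out(
  moves=[0,0,0.3,-0.2,0,0,0,0.47,-0.35,0,0,0,0.8,-0.55,0,0,0,1.1,-0.73,0,0,0,1.4,-0.9,0,0,0,1.78,-1.06,0,0,0,2.1,-1.2,0,0,0,2.48,-1.31,0,0,0,2.48,-1.31,0],
)

```text
time: 7.35
tool_pos: [0.4665, -0.3396, 0.1236]
tool_rot: [0.706, 0.034, 0.706, -0.035]
contact_force: [2.8, -3.5, -2.6]
gripper_width: 0.204
```

```bash
python3 go.py; python3 - <<'E'
from h import *
for n,(x,y,w,h) in(('side',(285,120,80,80)),('top',(300,195,75,55))):
    a=imaging.grab_frame(n)[y:y+h,x:x+w,::-1]; cv2.imwrite(f'pics/{n}7.png',cv2.resize(a,None,fx=7,fy=7,interpolation=cv2.INTER_CUBIC))
E
```

```text
t 7.35 p [ 0.4665 -0.3396  0.1236] yang 84.42080603228524 F [ 2.8183 -3.502  -2.5996] w 0.20369742597278348 T [-0.6547 -0.4672 -0.0239]
```

View pics/side7.png

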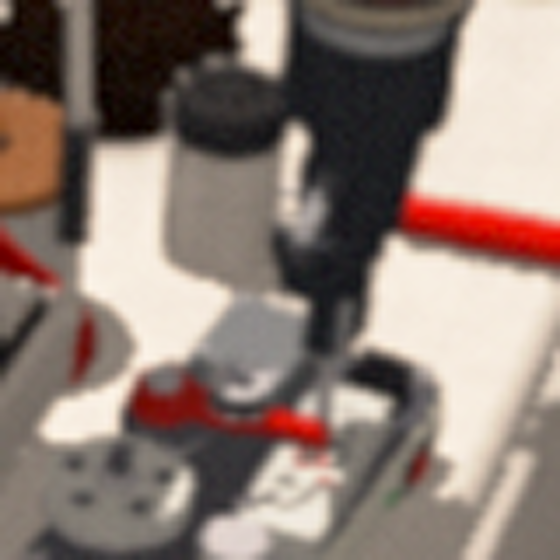

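View pics/top7.png

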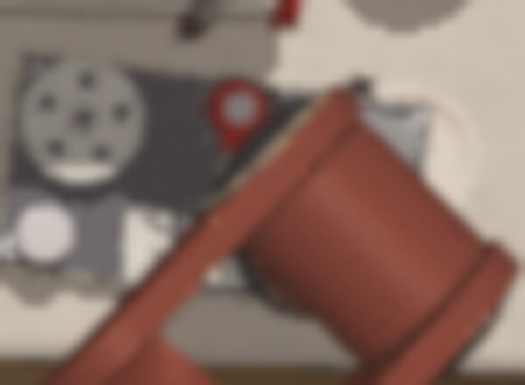

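>>> carry_out(
  moves=[0,0,0.37,-0.1,0,0,0,0.73,-0.19,0,0,0,1.1,-0.25,0,0,0,1.47,-0.3,0,0,0,1.8,-0.33,0,0,0,2.07,-0.34,0,0,0,2.07,-0.34,0,0,0,2.07,-0.34,0,0,0,2.07,-0.34,0,0,0,2.07,-0.34,0],
)

```text
time: 8.28
tool_pos: [0.4652, -0.3194, 0.1237]
tool_rot: [0.706, 0.034, 0.706, -0.035]
contact_force: [2.0, -4.5, 0.6]
gripper_width: 0.206
```

```bash
python3 go.py; python3 - <<'E'
from h import *
p=status.state()['tool_pos']; print(proj('side',[p[0],p[1],p[2]-.0555]), proj('side',[p[0],p[1],.063]))
for n,(x,y,w,h) in(('side',(295,140,60,60)),):
    a=imaging.grab_frame(n)[y:y+h,x:x+w,::-1]; cv2.imwrite(f'pics/{n}8.png',cv2.resize(a,None,fx=10,fy=10,interpolation=cv2.INTER_CUBIC))
E
```

```text
t 8.2833 p [ 0.4652 -0.3194  0.1237] yang 84.39333652041118 F [ 1.9955 -4.4561  0.5876] w 0.20618798201111024 T [-0.9235 -0.419  -0.0717]
[328.33283779 183.45928046] [328.17760819 184.69584868]
```

View pics/side8.png

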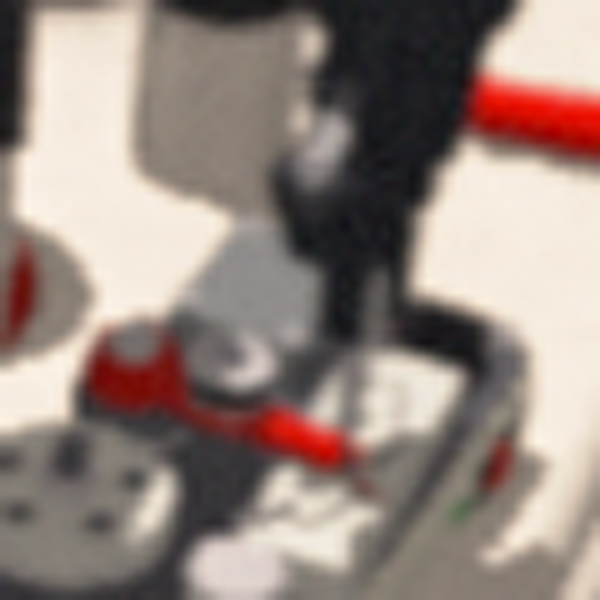

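>>> carry_out(
  moves=[0,0.2,0,0,0,0,0.4,0,0,0,0,0.5,0,0,0,0,0.55,0,0,0,0,0.6,0,0,0,0,0.6,0,0,0],
)

```text
time: 8.83
tool_pos: [0.4649, -0.3193, 0.1173]
tool_rot: [0.706, 0.035, 0.706, -0.035]
contact_force: [-0.2, -4.5, 1.8]
gripper_width: 0.206
```

```bash
python3 go.py
```

```text
t 8.8333 p [ 0.4649 -0.3193  0.1173] yang 84.39507604019302 F [-0.2263 -4.5043  1.7687] w 0.20601585010102014 T [-1.014   0.2314 -0.0035]
```

>>> carry_out(
  moves=[0,0.1,0,0,0,0,0.15,0,0,0,0,0.15,0,0,0],
)

```text
time: 9.08
tool_pos: [0.465, -0.3191, 0.1156]
tool_rot: [0.706, 0.035, 0.706, -0.035]
contact_force: [-0.7, -4.6, 1.3]
gripper_width: 0.205
```

```bash
python3 go.py
```

```text
t 9.0833 p [ 0.465  -0.3191  0.1156] yang 84.39806963343516 F [-0.731  -4.6042  1.3133] w 0.20499064543311188 T [-0.9712  0.1414 -0.0563]
```

>>> carry_out(
  moves=[0,0.1,0,0,0,0,0.2,0,0,0,0,0.3,0,0,0,0,0.3,0,0,0],
)

```text
time: 9.42
tool_pos: [0.465, -0.3191, 0.1125]
tool_rot: [0.706, 0.035, 0.706, -0.035]
contact_force: [-0.5, -5.1, 1.4]
gripper_width: 0.205
```

```bash
python3 go.py
```

```text
t 9.4167 p [ 0.465  -0.3191  0.1125] yang 84.3944621505356 F [-0.4582 -5.0871  1.3757] w 0.20503618725759742 T [-0.9401  0.0729  0.0169]
```

Going in freely with low force; the tip is now about 6 mm down the hole.

>>> carry_out(
  moves=[0,0.15,0,0,0,0,0.3,0,0,0,0,0.45,0,0,0,0,0.6,0,0,0,0,0.75,0,0,0,0,0.9,0,0,0,0,0.9,0,0,0],
)

```text
time: 10.0
tool_pos: [0.465, -0.3191, 0.1033]
tool_rot: [0.706, 0.035, 0.706, -0.034]
contact_force: [0.6, -4.7, 0.4]
gripper_width: 0.201
```

```bash
python3 go.py; python3 - <<'E'
from h import *
for n,(x,y,w,h) in(('side',(295,140,60,60)),):
    a=imaging.grab_frame(n)[y:y+h,x:x+w,::-1]; cv2.imwrite(f'pics/{n}9.png',cv2.resize(a,None,fx=10,fy=10,interpolation=cv2.INTER_CUBIC))
E
```

```text
t 10.0 p [ 0.465  -0.3191  0.1033] yang 84.39747058337926 F [ 0.5991 -4.6544  0.4037] w 0.20116062429686193 T [-0.9214  0.0053 -0.0058]
```

View pics/side9.png

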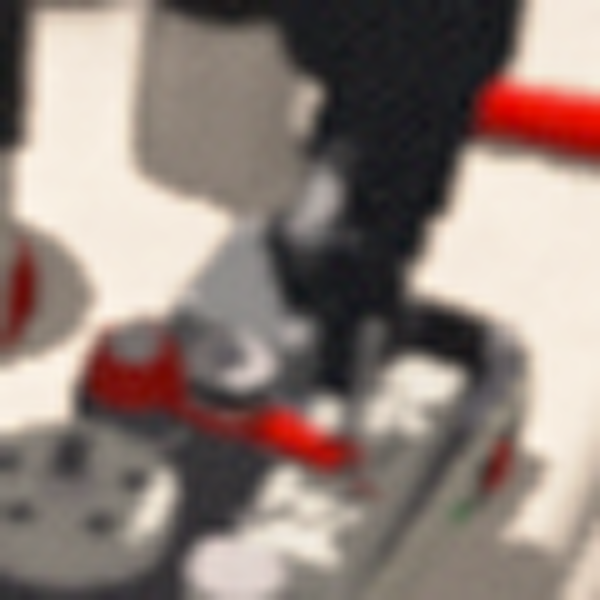

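>>> carry_out(
  moves=[0,0.1,0,0,0,0,0.2,0,0,0,0,0.25,0,0,0,0,0.3,0,0,0,0,0.3,0,0,0],
)

```text
time: 10.47
tool_pos: [0.4651, -0.3191, 0.1007]
tool_rot: [0.706, 0.035, 0.706, -0.035]
contact_force: [-0.6, -3.4, 2.1]
gripper_width: 0.205
```

```bash
python3 go.py
```

```text
t 10.4667 p [ 0.4651 -0.3191  0.1007] yang 84.39478288734162 F [-0.5898 -3.3506  2.1422] w 0.20454246712142832 T [-0.8644  0.0703 -0.0054]
```

>>> carry_out(
  moves=[0,0.02,-0.04,0,0,0,0.02,-0.07,0,0,0,0.02,-0.07,0,0],
)

```text
time: 10.72
tool_pos: [0.465, -0.3199, 0.1006]
tool_rot: [0.706, 0.035, 0.706, -0.035]
contact_force: [0.3, -4.8, 2.6]
gripper_width: 0.203
```

```bash
python3 go.py
```

```text
t 10.7167 p [ 0.465  -0.3199  0.1006] yang 84.39363931623434 F [ 0.3415 -4.8324  2.5886] w 0.20320417353196593 T [-0.8186  0.1369  0.0153]
```

>>> carry_out(
  moves=[0,0,-0.03,0,0,0,0,-0.06,0,0,0,0,-0.06,0,0],
)

```text
time: 10.97
tool_pos: [0.4649, -0.3203, 0.1005]
tool_rot: [0.706, 0.035, 0.706, -0.034]
contact_force: [-0.4, -3.6, 2.0]
gripper_width: 0.204
```

```bash
python3 go.py
```

```text
t 10.9667 p [ 0.4649 -0.3203  0.1005] yang 84.39167934375577 F [-0.3787 -3.6323  2.048 ] w 0.20431236277600226 T [-0.5997  0.1214 -0.0315]
```

The force is dropping, so the hole wall is taking the load. Releasing gently.

>>> carry_out(
  moves=[0.2,0,-0.03,0,0,0.21,0,-0.05,0,0,0.22,0,-0.05,0,0,0.24,0,-0.05,0,0,0.26,0,-0.05,0,0,0.3,0,-0.05,0,0,0.35,0,-0.05,0,0,0.4,0,-0.05,0,0,0.4,0,-0.05,0,0],
)

```text
time: 11.72
tool_pos: [0.4648, -0.3206, 0.1003]
tool_rot: [0.706, 0.035, 0.706, -0.034]
contact_force: [1.0, -0.3, 0.5]
gripper_width: 0.399
```

```bash
python3 go.py; python3 - <<'E'
from h import *
for n,(x,y,w,h) in(('side',(295,140,60,60)),):
    a=imaging.grab_frame(n)[y:y+h,x:x+w,::-1]; cv2.imwrite(f'pics/{n}10.png',cv2.resize(a,None,fx=10,fy=10,interpolation=cv2.INTER_CUBIC))
E
```

```text
t 11.7167 p [ 0.4648 -0.3206  0.1003] yang 84.39912784807518 F [ 0.9584 -0.3096  0.5103] w 0.3988665415630662 T [-0.0089 -0.0182  0.0183]
```

View pics/side10.png

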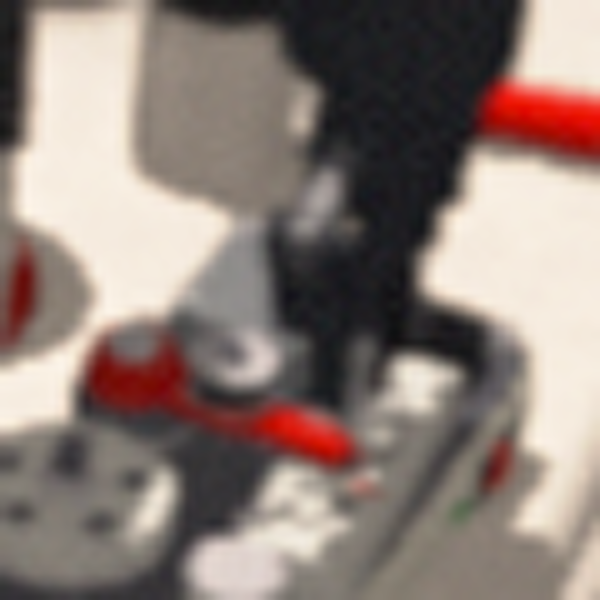

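The arm holds against the pin and the gripper is free. Next I'll retreat straight up.

>>> carry_out(
  moves=[0.4,-1,0,0,0,0.4,-2.5,0,0,0,0.4,-5,0,0,0,0.4,-8,0,0,0,0.4,-11,0,0,0,0.4,-14,0,0,0,0.4,-14,0,0,0,0.4,-14,0,0,0],
)

```text
time: 12.43
tool_pos: [0.466, -0.3219, 0.2445]
tool_rot: [0.708, 0.033, 0.705, -0.036]
contact_force: [-0.0, 0.3, -0.5]
gripper_width: 0.402
```

```bash
python3 go.py; python3 - <<'E'
from h import *
for n,(x,y,w,h) in(('side',(290,135,65,70)),('top',(290,195,80,55))):
    a=imaging.grab_frame(n)[y:y+h,x:x+w,::-1]; cv2.imwrite(f'pics/{n}11.png',cv2.resize(a,None,fx=8,fy=8,interpolation=cv2.INTER_CUBIC))
print((proj('side',[.4648,-.3206,.126])-[290,135])*8,(proj('side',[.4648,-.3206,.063])-[290,135])*8)
E
```

```text
t 12.4333 p [ 0.466  -0.3219  0.2445] yang 84.39566912235894 F [-0.0168  0.2711 -0.4787] w 0.40180392192499226 T [0.0148 0.0401 0.0146]
[322.80274196 272.01239734] [307.22303577 396.16699587]
```

View pics/side11.png

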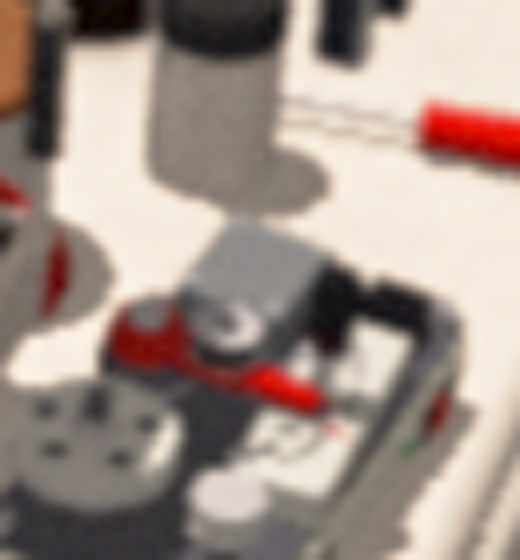

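View pics/top11.png

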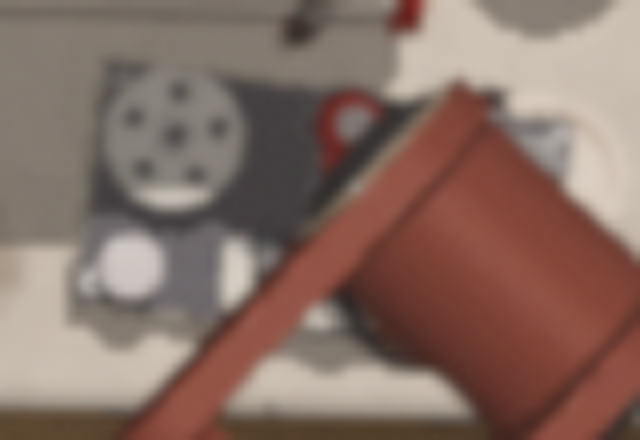

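The knob top is where a fully seated pin should project (about (323,270) in the crop). The pin is upright, the arm leans on its left side, and the pointer is at the red line.

```bash
python3 -c "
from plant import workorder; print(workorder.job_done())"; python3 go.py
```

```text
the job is handed in; nothing more can be done
None
the job is handed in; nothing more can be done
```

The stop pin is standing in the red-ringed hole with the idler arm resting against it, and I handed the job in at about 12.5 s. No verdict is reported, so what follows rests on my own checks.

**What I did:**
- **Drawing the pin:** I closed the gripper on the pin's knob in small steps and pulled the pin straight up.
- **Pushing the arm:** I swept the red arm left along the 75 mm circle with the shank.
- **Finding the hole:** The pictures put the true hole about 5.5 mm to the right of its nominal place, and the pin went in there at the first try.
- **Letting go:** I eased the load onto the hole's wall before opening the fingers, then went straight up.

**Last checks:**
- **Depth:** Just before I let go, the gripper was at the same height, within 0.5 mm, as when it gripped the pin seated in its parking boss. The last side picture shows the knob top where a fully home pin should be.
- **Arm position:** It did not spring back on release, and the pointer stayed at the red line. I put the reading at about 0.57 to 0.58 rad, worked out from the pin's position rather than measured.
- **Forces:** The wrist readings, taken at the end of each move, were about 5 N or less per axis throughout. They showed nothing after release.

**What I could not check:** The robot's arm hid the hole from the top camera at the end, so the final look was from the side camera only. I did not measure the things around afterwards. I saw nothing disturbed near the drive unit and felt no unexpected contact.

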